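Latch a slide cassette into the empty loader dock

ROBOT

A 6-joint arm with a two-finger parallel gripper is mounted at the origin on the work surface. World frame = base frame: x ahead of the robot, y to its left, z up, the work surface at z = 0. Lengths are in mm, angles in rad, forces in N, time in s.
With the tool pointing down it reaches from about 275 to 750 mm from the base axis. Payload 10.2 kg.
Tool frame: the origin (TCP) lies between the finger pads; the fingertips stand 17 mm ahead of it and the grasp point (between the pads) lies 2 mm behind it; z points along the fingers, y is the direction in which the jaws open and shut (so a half turn about z gives the same grasp; the last joint's range is limited). The gripper opens to 88 mm and grips with 3 to 60 N. Pads are 18 mm wide; open, the fingers measure 123 mm over their backs; the gripper's body (75 mm by 187 mm) begins 45 mm behind the grasp point.
Start: joints at [-1.349, 0.313, 1.498, -0, 1.331, -0.223], TCP at [225.884, -473.928, 255.72] pointing down, gripper open.
Joint ranges: [-2.94, 2.94], [-0.97, 2.17], [0.19, 2.56], [-1.23, 4.37], [0.02, 3.11], [-2.88, 2.88]. Speed limits (rad/s): [2.39, 2.39, 3.01, 3.14, 3.14, 3.14].

INTERFACE

Orientations are given as a unit quaternion [x, y, z, w].
In Python, from workcell import manip gives the robot as it stands.
- The arm moves only by the shell command python3 -m jog 'ROWS' [FORCE]. ROWS is JSON, a list that holds one entry, the list of rows, each a list of 5 numbers: the shift along the tool's x, y, z each as a share of 0.02 m, from -1 to 1, then the turn about the tool's z as a share of 0.1 rad, from -1 to 1, then the closure, from -1 (fully open) to 1 (shut), so that 0 is half open. A call has exactly 5 rows; each row shifts and turns the commanded pose from where the row before left it, along the tool's axes as they then stand; what a row does not reach is not made up. A row lasts 1/8 s, in which the tool goes at most 62.5 mm and 10.7 degrees, less where a joint would pass 70% of its speed; a pose out of reach is approached as far as the arm can. A call with a number of a shift or a turn outside -1 to 1 is refused whole. A call with a gripper value outside its range is refused whole. The fingers move at their own pace and stop on an object; FORCE is the grip in N (left out, the last holds). Time passes only in rows, so rows that do not move let the fingers close, or fill a call up. It gives the time, the measured TCP pose, the force and the opening at its end, in the units of the state.
- manip.get_obs(): the state, without advancing time (a new reading comes with each control period).
- manip.capture(name): name is "side" or "top"; returns the picture (480x640x3 uint8, red, green, blue); there is no depth.
- manip.calibration(name): a dict with "K" (3x3 intrinsics, pixels), "k1" (the pictures are not rectified: a ray, as slopes to the right and down, at radius r is drawn at 1 + k1 r^2 times it, then the intrinsics apply), "camera_from_world" (4x4, takes a point from world to camera coordinates). Camera axes: x right, y down, z forward; pixel columns grow to the right and rows downward; lengths in mm; the calibration is good to about 2 mm. A picture is of the moment at which its call begins. calibration takes no time and is no camera call.
- manip.job_done(): hands the job in, once; it reports no verdict.
Trained networks look in the newest picture that a camera, given by its name, has taken for a name from the list of things; names that differ only in an ending like _2 or _b are one class to them, and where a whole thing is asked for, a point or a joint stands for the part that bears it (a point fixed in the world has none). Each returns a list of dicts, best first, with "p" (0 to 1); they miss things now and then, are a little off and sometimes report something else, mostly with a low value. They report only what shows in the picture. A call takes as long as a camera call. They do not tell look-alikes from the thing itself.
- manip.regions_of(camera, label): "mask" (480x640 bool, what is visible of it) and "centre" ([column, row] in pixels, amid what is visible of it).
The state is a dict: "time_s": time; "joints": joint angles; "joint_vel": joint speeds; "tau": joint torques, N m; "ee_pos": TCP position; "eef_rot": TCP orientation; "ft_force": force on the tool from outside, world axes, zero at the start; "wrist_torque": the same for the moment, N m; "gripper_width": finger opening in mm.
Only numpy, scipy, OpenCV 4.12 (cv2) and the standard library are available. Lean on these libraries where they do the work, as an engineer would, in place of code of your own. Each camera call takes 0.05 s, during which the arm holds its last target.

TASK

Put the smaller, loose slide cassette into the empty dock of the microscope's slide loader: with the gripper, press it down past the spring latch until it sits flat on the dock floor and the latch has snapped back over its end. Leave the larger cassette where it stands.

Things in the scene. Friction and masses are not known exactly. Their poses are not given: they have to be found in the camera images.
- cassette: The smaller loose slide cassette: grey block 44 (its x) x 110 (its y) x 40 mm high, 0.14-0.28 kg, upright on the table. Black grip tab mid-top, 16 mm thick (x), 36 long (y), from 40 to 80 mm above the underside: grip it firmly across its thickness. The latch catches on the bare top at an end, 37 mm beyond the tab; either end will do. Origin: centre of underside, z up.
- dock: Empty dock, fixed; cream walls, open top. Origin: bay centre at table height. Bay 72 (x) x 134 mm (y, takes the cassette's 110 mm side), floor 8 mm up, walls to 34. Latch housing at the +y end: 46 mm high, out to y = 127; latch top 85. A like dock, filled and fixed, is 0.3 m away across the robot's x axis, a 55 mm high jar nearer the robot. Nothing in reach is over 90 mm high.
- latch (a joint): Empty dock's spring latch, steel nose 26 mm wide at dock x = 0, slides along dock +y: 0 = sprung in, 0.034 m = pushed back. At 0 its tip is at y = 38 mm, underside 52 mm above table, top sloping 45 deg up and outward. A cassette pushed down (about 3 N) meets it with its underside some 72 mm up, wedges it back about 17 mm, and once on the floor (top at 48 mm) it snaps over the end.
- large_cassette: A larger slide cassette, too big for the dock; leave it where it stands. Grey block 90 (its x) x 146 (its y) x 40 mm high, 0.5 kg, with the same black grip tab on top, 80 mm high in all. Origin: centre of the underside, z up.
Mind the look-alikes: they are no part of the job. Leave any blue look-alike of the dock alone.

How it is judged:
By the outcome, as a careful person would: the job done as asked, in the order asked, and still so for the second after the job is handed in, with the robot touching nothing.
It also fails if it takes over 38 s, if anything falls off the work surface, if the arm or the gripper's body presses on something with over 40 N, if the wrist force passes 120 N, or if a joint passes its speed limit or range.

## Working session

There is one attempt and no reset: what is moved stays moved. The work goes in short steps, Python scripts to look and compute and a shell command to move; the robot and the scene stay as the last step left them, time stands still between calls to the robot, and variables do not carry over. Pictures are saved under pics/ and viewed, and the job is handed in when it is done.

```bash
mkdir -p pics; ls; python3 - <<'E'
from workcell import manip
import cv2
for n in("top","side"):
    im=manip.capture(n); cv2.imwrite(f"pics/{n}0.png",im[:,:,::-1])
    print(n,manip.calibration(n))
print(manip.get_obs())
for l in("cassette","dock","large_cassette","latch"):
  for c in("top","side"):
    for r in manip.regions_of(c,l): print(l,c,r["p"],r["centre"],r["mask"].sum())
E
```

```text
pics
top {'K': array([[568.85399219,   0.        , 320.78933028],
       [  0.        , 568.85399219, 236.07978634],
       [  0.        ,   0.        ,   1.        ]]), 'k1': -0.09926987458864565, 'camera_from_world': array([[ 2.42481259e-02, -9.99705971e-01, -3.72271456e-07,
        -1.04018386e+02],
       [-9.97632176e-01, -2.41978014e-02, -6.43778565e-02,
         4.76804876e+02],
       [ 6.43589186e-02,  1.56141376e-03, -9.97925594e-01,
         1.39502148e+03],
       [ 0.00000000e+00,  0.00000000e+00,  0.00000000e+00,
         1.00000000e+00]])}
side {'K': array([[611.47815637,   0.        , 320.93541511],
       [  0.        , 611.47815637, 243.82313528],
       [  0.        ,   0.        ,   1.        ]]), 'k1': -0.07024033162725446, 'camera_from_world': array([[-8.60603618e-01, -5.08822812e-01,  2.14652708e-02,
         3.74723051e+02],
       [-2.77996098e-01,  4.34041567e-01, -8.56928286e-01,
         2.03369146e+02],
       [ 4.26707841e-01, -7.43442845e-01, -5.14988499e-01,
         1.04957568e+03],
       [ 0.00000000e+00,  0.00000000e+00,  0.00000000e+00,
         1
[... 512 characters left out ...]
.28425583e-05, -5.57562187e-04]), 'ft_force': array([ 0.25738732,  0.30943465, -0.39682308]), 'wrist_torque': array([-0.00549863,  0.03676653, -0.05525667]), 'gripper_width': 88.24244616339894}
cassette top 0.9 [201.2, 261.5] 827
cassette side 0.91 [273.3, 334.1] 2034
dock top 0.88 [430.6, 124.2] 3218
dock top 0.76 [404.1, 360.2] 3078
dock top 0.57 [346.3, 177.8] 3049
dock side 0.69 [278.6, 174.0] 2103
dock side 0.64 [283.4, 223.8] 2895
large_cassette top 0.88 [359.3, 270.3] 2314
large_cassette side 0.84 [365.2, 245.2] 758
latch top 0.79 [327.5, 178.7] 292
latch top 0.69 [390.7, 366.7] 317
latch top 0.58 [415.5, 114.2] 287
latch side 0.92 [266.3, 210.7] 340
latch side 0.71 [269.7, 162.7] 265
```

View pics/top0.png

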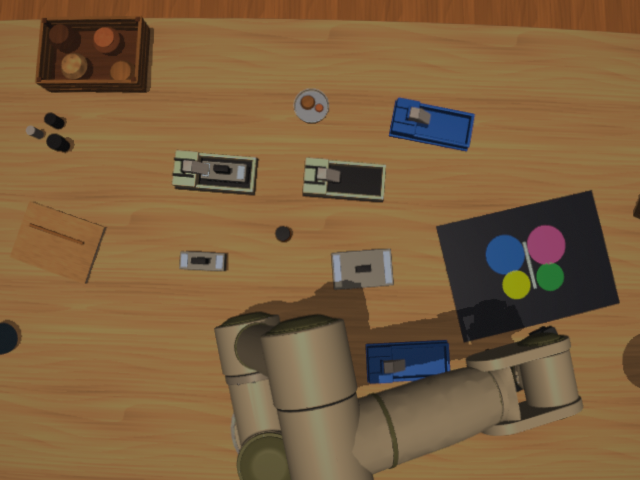

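View pics/side0.png

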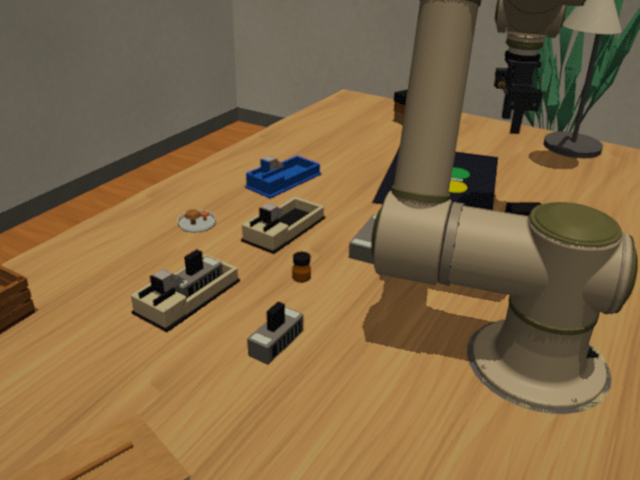

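The top view shows the loose cassette at about (203,261), the empty cream dock at (345,180) with its latch on the left, the filled dock at (215,172) and the jar at (284,234). The large cassette is at (362,269), and there are two blue look-alikes. Next I fit models to the images to get poses.

```bash
cat > h.py <<'E'
import numpy as np, cv2
from workcell import manip
from scipy.optimize import minimize
def proj(c,P):
    C=manip.calibration(c);T=C["camera_from_world"];K=C["K"]
    Q=np.atleast_2d(P)@T[:3,:3].T+T[:3,3]
    s=Q[:,:2]/Q[:,2:]; s=s*(1+C["k1"]*(s**2).sum(1,keepdims=True))
    return s*[K[0,0],K[1,1]]+K[:2,2]
def box(x0,x1,y0,y1,z0,z1):
    return np.array([[x,y,z] for x in(x0,x1) for y in(y0,y1) for z in(z0,z1)],float)
def place(P,p):
    c,s=np.cos(p[2]),np.sin(p[2]); R=np.array([[c,-s,0],[s,c,0],[0,0,1]])
    return P@R.T+[p[0],p[1],p[3] if len(p)>3 else 0]
S=4
def sil(c,parts,p):
    m=np.zeros((480*S,640*S),np.uint8)
    for b in parts:
        h=cv2.convexHull((proj(c,place(b,p))*S+S/2-.5).astype(np.float32)).round().astype(np.int32)
        cv2.fillConvexPoly(m,h,1)
    return cv2.resize(m.astype(np.float32),(640,480),interpolation=cv2.INTER_AREA)
def fit(masks,parts,p0):
    def f(p):
        t=0
        for c,m in masks.items():
            s=sil(c,parts,p); t+=1-np.minimum(s,m).sum()/np.maximum(s,m).sum()
        return t/len(masks)
    best=None
    sim=np.array([p0]+[np.array(p0)+d for d in np.diag([15,15,.12])])
    for k in range(2):
        r=minimize(f,p0 if k==0 else best.x,method="Nelder-Mead",options=dict(initial_simplex=sim if k==0 else best.x+np.vstack([np.zeros(3),np.diag([-6,6,.05])]),xatol=.05,fatol=1e-4)); 
        if best is None or r.fun<best.fun: best=r
    return best.x,best.fun
def unproj(c,uv,z):
    from scipy.optimize import least_squares
    return least_squares(lambda q:(proj(c,[q[0],q[1],z])[0]-uv),[450,0]).x
CAS=[box(-22,22,-55,55,0,40),box(-8,8,-18,18,40,80)]
def draw(c,im,P,pairs,col,k,o):
    q=(proj(c,P)-o)*k
    for a,b in pairs: cv2.line(im,tuple(np.int32(q[a].round())),tuple(np.int32(q[b].round())),col,1)
BE=[(0,1),(2,3),(4,5),(6,7),(0,2),(1,3),(4,6),(5,7),(0,4),(1,5),(2,6),(3,7)]
E
cat > m1.py <<'E'
from h import *
import warnings
ims={c:manip.capture(c) for c in("top","side")}
ms={c:manip.regions_of(c,"cassette")[0]["mask"].astype(np.float32) for c in ims}
p0=list(unproj("top",np.array([203,261]),40))+[0]
for sub in(["top"],["side"],["top","side"]):
    print("cas",sub,*[np.round(v,3) for v in fit({c:ms[c] for c in sub},CAS,p0)])
pc,_=fit(ms,CAS,p0)
def near(c,uv):
    L=manip.regions_of(c,"dock"); return min(L,key=lambda r:np.hypot(*(np.array(r["centre"])-uv)))["mask"].astype(np.float32)
md={"top":near("top",(346,178)),"side":near("side",(283,224))}
W=4
DOCK=[box(-36-W,36+W,-67-W,67+W,0,34),box(-36-W,36+W,67,127,0,46)]
p0=list(unproj("top",np.array([350,180]),30))+[0]
for sub in(["top"],["side"],["top","side"]):
    print("dock",sub,*[np.round(v,3) for v in fit({c:md[c] for c in sub},DOCK,p0)])
pd,_=fit(md,DOCK,p0)
np.savez("p.npz",pc=pc,pd=pd)
o={"top":(170,140),"side":(220,180)}
for c in ims:
    x,y=o[c]; k=3.5 if c=="top" else 5
    w,h=(230,150) if c=="top" else (120,120)
    im=cv2.resize(ims[c][y:y+h,x:x+w,::-1],None,fx=k,fy=k,interpolation=cv2.INTER_CUBIC)
    if c=="side":
        w=150;im=cv2.resize(ims[c][y:y+190,x:x+w,::-1],None,fx=3,fy=3,interpolation=cv2.INTER_CUBIC);k=3
    for b in CAS: draw(c,im,place(b,pc),BE,(0,0,255),k,np.array(o[c])-.5)
    for b in [box(-36,36,-67,67,8,34),DOCK[1]]: draw(c,im,place(b,pd),BE,(0,255,0),k,np.array(o[c])-.5)
    cv2.imwrite(f"pics/fit_{c}.png",im)
E
python3 m1.py
```

```text
cas ['top'] [ 4.09139e+02  1.96480e+02 -5.00000e-03] 0.094
cas ['side'] [4.10366e+02 1.97750e+02 1.00000e-03] 0.032
cas ['top', 'side'] [410.33  197.813  -0.   ] 0.068
dock ['top'] [ 6.19765e+02 -1.73959e+02 -5.10000e-02] 0.115
dock ['side'] [ 6.17677e+02 -1.73916e+02 -8.80000e-02] 0.122
dock ['top', 'side'] [ 6.17944e+02 -1.73810e+02 -8.40000e-02] 0.12
```

View pics/fit_top.png

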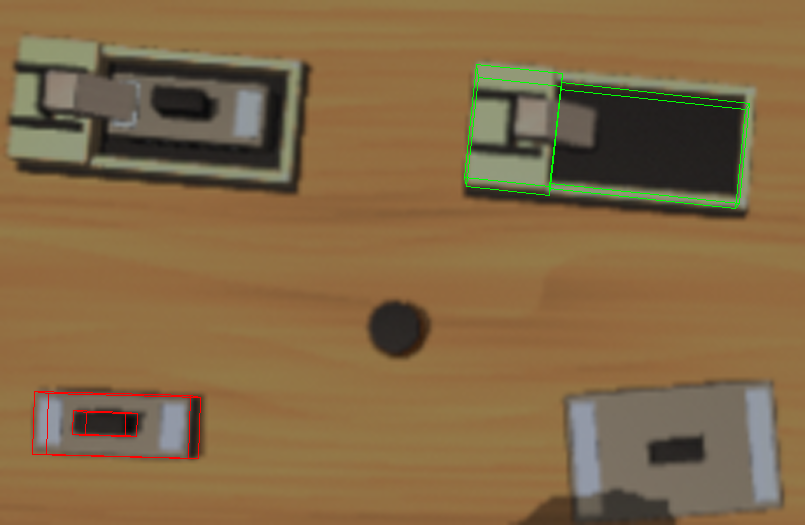

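View pics/fit_side.png

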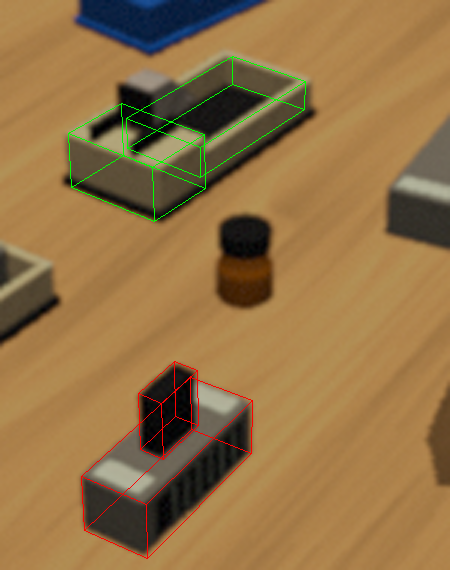

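```bash
cat > m2.py <<'E'
from h import *
d=np.load("p.npz")
im=manip.capture("top")[150:210,295:395,::-1]
cv2.imwrite("pics/dk_top.png",cv2.resize(im,None,fx=8,fy=8,interpolation=cv2.INTER_CUBIC))
im=manip.capture("side")[185:260,230:335,::-1]
cv2.imwrite("pics/dk_side.png",cv2.resize(im,None,fx=7.5,fy=7.5,interpolation=cv2.INTER_CUBIC))
E
python3 m2.py
```

```text
(no output)
```

View pics/dk_top.png

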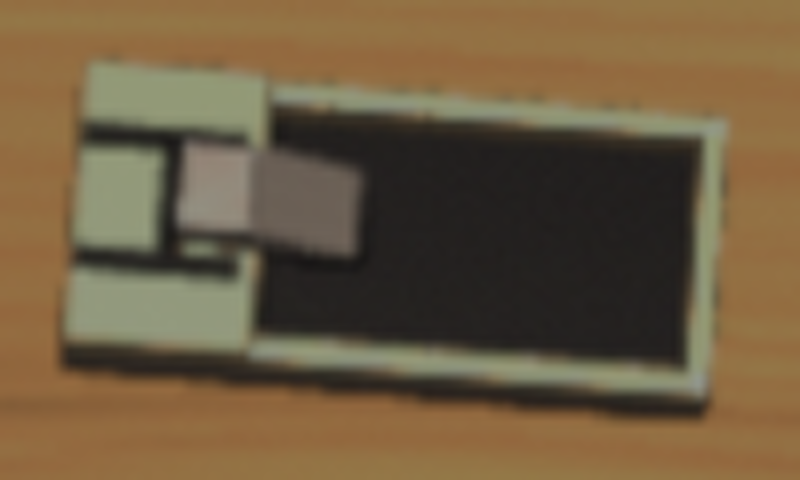

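View pics/dk_side.png

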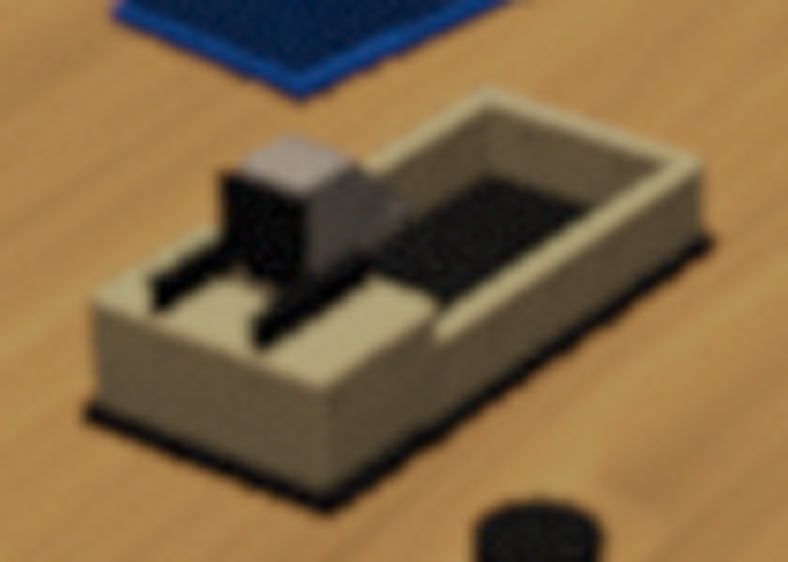

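```bash
cat > m3.py <<'E'
from h import *
from scipy.optimize import least_squares
# (cam,u,v, model)  model x,y as (coef W)
T=lambda u,v:(295+u/8-.5+1/16,150+v/8-.5+1/16)
Sd=lambda u,v:(230+u/7.5-.5+.07,185+v/7.5-.5+.07)
# dock y axis = world +y (image left); dock x = world x (image up)
obs=[("top",T(704,138),(36,0),(-67,0),34),("top",T(687,367),(-36,0),(-67,0),34),
("top",T(728,122),(36,1),(-67,-1),34),("top",T(706,395),(-36,-1),(-67,-1),34),
("top",T(90,62),(36,1),(127,0),46),("top",T(66,342),(-36,-1),(127,0),46),
("side",Sd(95,303),(36,1),(127,0),46),("side",Sd(325,388),(-36,-1),(127,0),46),
("side",Sd(702,165),(-36,-1),(-67,-1),34),("side",Sd(488,88),(36,1),(-67,-1),34)]
def res(q,sel):
    r=[]
    for c,uv,x,y,z in obs:
        if c not in sel: continue
        P=place(np.array([[x[0]+x[1]*q[3],y[0]+y[1]*q[3],z]]),q[:3])
        r+=list(proj(c,P)[0]-uv)
    return np.array(r)
for sel in(["top"],["side"],["top","side"]):
    s=least_squares(res,[618,-174,-.06,6],args=(sel,))
    print(sel,s.x.round(3),np.abs(s.fun).max().round(2)); 
print(s.fun.round(1))
np.savez("p.npz",pc=np.load("p.npz")["pc"],pd=s.x[:3])
E
python3 m3.py
python3 - <<'E'
from h import *
for c,n in(("top",(203,261)),("side",(273,334))):
    im=manip.capture(c)[n[1]-30:n[1]+30,n[0]-40:n[0]+40,::-1]
    im=cv2.resize(im,None,fx=8,fy=8,interpolation=cv2.INTER_CUBIC)
    cv2.imwrite(f"pics/cas_{c}.png",im)
E
```

```text
['top'] [ 6.20185e+02 -1.73181e+02 -5.20000e-02  6.55400e+00] 1.02
['side'] [ 6.17864e+02 -1.71352e+02 -4.30000e-02  6.02000e+00] 0.61
['top', 'side'] [ 6.19588e+02 -1.73079e+02 -4.70000e-02  6.36500e+00] 1.18
[ 0.3  0.4  0.6  0.5  0.   0.   0.6 -0.2 -1.2  0.7 -0.7 -0.1 -0.5 -0.5
 -0.5 -0.6  0.3 -1.  -0.1 -0.1]
```

View pics/cas_top.png

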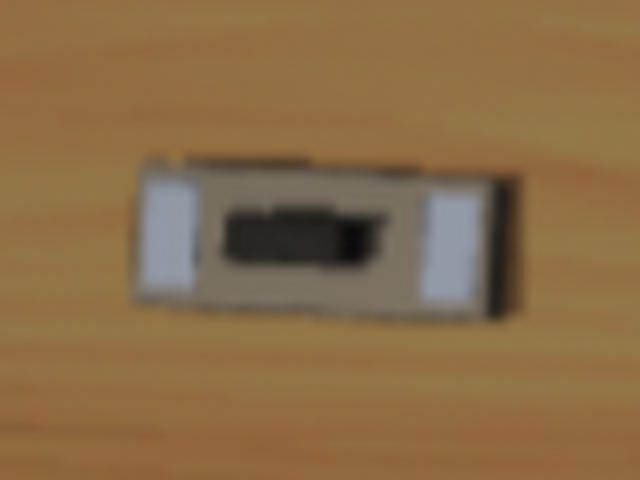

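```bash
cat > plan.py <<'E'
# suggest rows (shares) toward a world TCP target x y z yaw(of tool x, rad); usage: plan.py x y z yaw [nrows max]
import sys; from h import *
from scipy.spatial.transform import Rotation as R
x,y,z,yaw=map(float,sys.argv[1:5])
n=int(sys.argv[5]) if len(sys.argv)>5 else 999
o=manip.get_obs(); p=o["ee_pos"].copy(); M=R.from_quat(o["eef_rot"]).as_matrix(); a=np.arctan2(M[1,0],M[0,0])
print("t",round(o["time_s"],2),"pos",p.round(1),"yaw",round(a,4),"tilt",M[:,2].round(3),"w",o["gripper_width"].round(1))
t=np.array([x,y,z])
for i in range(n):
    d=t-p; e=(yaw-a+np.pi)%(2*np.pi)-np.pi
    if np.abs(d).max()<.3 and abs(e)<.003: break
    v=np.array([np.cos(a)*d[0]+np.sin(a)*d[1], np.sin(a)*d[0]-np.cos(a)*d[1], -d[2]])/20
    v/=max(1,np.abs(v).max()); w=np.clip(-e/.1,-1,1); v=v.round(2); w=round(w,2)
    print(i,list(v),w)
    c,s=np.cos(a),np.sin(a); v=v*20
    p=p+[c*v[0]+s*v[1], s*v[0]-c*v[1], -v[2]]; a-=w*.1
E
python3 plan.py 410 197 180 1.571
```

```text
Traceback (most recent call last):
  File "plan.py", line 7, in <module>
    print("t",round(o["time_s"],2),"pos",p.round(1),"yaw",round(a,4),"tilt",M[:,2].round(3),"w",o["gripper_width"].round(1))
                                                                                                ^^^^^^^^^^^^^^^^^^^^^^^^
AttributeError: 'float' object has no attribute 'round'
```

```bash
sed -i 's/o\["gripper_width"\].round(1)/round(o["gripper_width"],1)/' plan.py; python3 plan.py 410 197 160 1.571
```

```text
t 1.0 pos [ 225.9 -473.9  255.7] yaw 0.4448 tilt [ 0.  0. -1.] w 88.1
0 [np.float64(0.86), np.float64(-1.0), np.float64(0.18)] -1.0
1 [np.float64(1.0), np.float64(-0.95), np.float64(0.19)] -1.0
2 [np.float64(1.0), np.float64(-0.77), np.float64(0.17)] -1.0
3 [np.float64(1.0), np.float64(-0.62), np.float64(0.16)] -1.0
4 [np.float64(1.0), np.float64(-0.49), np.float64(0.15)] -1.0
5 [np.float64(1.0), np.float64(-0.37), np.float64(0.15)] -1.0
6 [np.float64(1.0), np.float64(-0.26), np.float64(0.14)] -1.0
7 [np.float64(1.0), np.float64(-0.16), np.float64(0.14)] -1.0
8 [np.float64(1.0), np.float64(-0.06), np.float64(0.14)] -1.0
9 [np.float64(1.0), np.float64(0.04), np.float64(0.14)] -1.0
10 [np.float64(1.0), np.float64(0.14), np.float64(0.14)] -1.0
11 [np.float64(1.0), np.float64(0.25), np.float64(0.14)] -0.26
12 [np.float64(1.0), np.float64(0.27), np.float64(0.14)] -0.0
13 [np.float64(1.0), np.float64(0.27), np.float64(0.14)] -0.0
14 [np.float64(1.0), np.float64(0.27), np.float64(0.14)] -0.0
15 [np.float64(1.0), np.float64(0.27), np.float64(0.14)] -0.0
16 [np.float64(1.0), np.float64(0.27),
[... 316 characters left out ...]
oat64(0.15)] -0.0
22 [np.float64(1.0), np.float64(0.27), np.float64(0.14)] -0.0
23 [np.float64(1.0), np.float64(0.28), np.float64(0.15)] -0.0
24 [np.float64(1.0), np.float64(0.27), np.float64(0.14)] -0.0
25 [np.float64(1.0), np.float64(0.28), np.float64(0.15)] -0.0
26 [np.float64(1.0), np.float64(0.27), np.float64(0.14)] -0.0
27 [np.float64(1.0), np.float64(0.28), np.float64(0.15)] -0.0
28 [np.float64(1.0), np.float64(0.27), np.float64(0.14)] -0.0
29 [np.float64(1.0), np.float64(0.28), np.float64(0.15)] -0.0
30 [np.float64(1.0), np.float64(0.27), np.float64(0.14)] -0.0
31 [np.float64(1.0), np.float64(0.28), np.float64(0.15)] -0.0
32 [np.float64(0.62), np.float64(0.17), np.float64(0.09)] -0.0
```

```bash
python3 -m jog '[[[0.86,-1,0.2,-1,-1],[1,-0.95,0.2,-1,-1],[1,-0.75,0.2,-1,-1],[1,-0.6,0.15,-1,-1],[1,-0.5,0.15,-1,-1]]]' 40
python3 -m jog '[[[1,-0.35,0.15,-1,-1],[1,-0.25,0.15,-1,-1],[1,-0.15,0.15,-1,-1],[1,-0.05,0.15,-1,-1],[1,0.05,0.15,-1,-1]]]'
python3 -m jog '[[[1,0.15,0.15,-1,-1],[1,0.25,0.15,-0.25,-1],[1,0.25,0.15,0,-1],[1,0.25,0.15,0,-1],[1,0.25,0.15,0,-1]]]'
python3 plan.py 410 197 160 1.571 3
```

```text
time_s: 1.62
ee_pos: [259.6, -353.1, 237.7]
eef_rot: [0.89, 0.457, -0.0, 0.0]
ft_force: [0.8, -0.4, -0.8]
gripper_width: 88.4
time_s: 2.25
ee_pos: [287.8, -255.2, 222.8]
eef_rot: [0.749, 0.662, -0.0, 0.0]
ft_force: [0.1, -0.1, -0.1]
gripper_width: 88.1
time_s: 2.88
ee_pos: [313.8, -155.8, 207.7]
eef_rot: [0.708, 0.707, 0.0, 0.0]
ft_force: [-1.2, 0.5, 1.2]
gripper_width: 88.3
t 2.88 pos [ 313.8 -155.8  207.7] yaw 1.5697 tilt [ 0. -0. -1.] w 88.3
0 [np.float64(1.0), np.float64(0.27), np.float64(0.14)] -0.01
1 [np.float64(1.0), np.float64(0.27), np.float64(0.14)] -0.0
2 [np.float64(1.0), np.float64(0.27), np.float64(0.13)] -0.0
```

```bash
python3 -m jog '[[[1,0.27,0.15,0,-1],[1,0.27,0.15,0,-1],[1,0.27,0.15,0,-1],[1,0.27,0.15,0,-1],[1,0.27,0.15,0,-1]]]'
python3 -m jog '[[[1,0.27,0.15,0,-1],[1,0.27,0.15,0,-1],[1,0.27,0.15,0,-1],[1,0.27,0.15,0,-1],[1,0.27,0.15,0,-1]]]'
python3 -m jog '[[[1,0.27,0.15,0,-1],[1,0.27,0.15,0,-1],[1,0.27,0.15,0,-1],[1,0.27,0.15,0,-1],[1,0.27,0.15,0,-1]]]'
python3 plan.py 410 197 160 1.571 5
```

```text
time_s: 3.5
ee_pos: [341.0, -55.9, 192.8]
eef_rot: [0.707, 0.707, 0.0, 0.0]
ft_force: [0.2, 0.3, 0.4]
gripper_width: 87.8
time_s: 4.12
ee_pos: [368.1, 44.2, 177.8]
eef_rot: [0.707, 0.707, 0.0, 0.0]
ft_force: [0.1, -0.0, -1.0]
gripper_width: 87.9
time_s: 4.75
ee_pos: [395.2, 144.2, 162.7]
eef_rot: [0.707, 0.707, 0.0, 0.0]
ft_force: [-0.4, 0.5, -0.2]
gripper_width: 87.9
t 4.75 pos [395.2 144.2 162.7] yaw 1.5699 tilt [ 0.  0. -1.] w 87.9
0 [np.float64(1.0), np.float64(0.28), np.float64(0.05)] -0.01
1 [np.float64(1.0), np.float64(0.28), np.float64(0.05)] -0.0
2 [np.float64(0.64), np.float64(0.18), np.float64(0.04)] -0.0
```

```bash
python3 -m jog '[[[1,0.3,0.2,0,-1],[1,0.3,0.6,0,-1],[0.65,0.15,0.6,0,-1],[0,0,0.6,0,-1],[0,0,0.4,0,-1]]]'
python3 plan.py 410 197 60 1.571 5
python3 - <<'E'
from h import *
for c in("top","side"): cv2.imwrite(f"pics/a_{c}.png",manip.capture(c)[:,:,::-1])
E
```

```text
time_s: 5.38
ee_pos: [409.7, 196.0, 113.9]
eef_rot: [0.708, 0.707, -0.0, -0.0]
ft_force: [0.2, 0.7, -0.4]
gripper_width: 88.2
t 5.38 pos [409.7 196.  113.9] yaw 1.5695 tilt [-0.001 -0.    -1.   ] w 88.2
0 [np.float64(0.02), np.float64(0.01), np.float64(1.0)] -0.01
1 [np.float64(0.02), np.float64(0.0), np.float64(1.0)] -0.0
2 [np.float64(0.01), np.float64(0.01), np.float64(0.7)] -0.0
```

View pics/a_side.png

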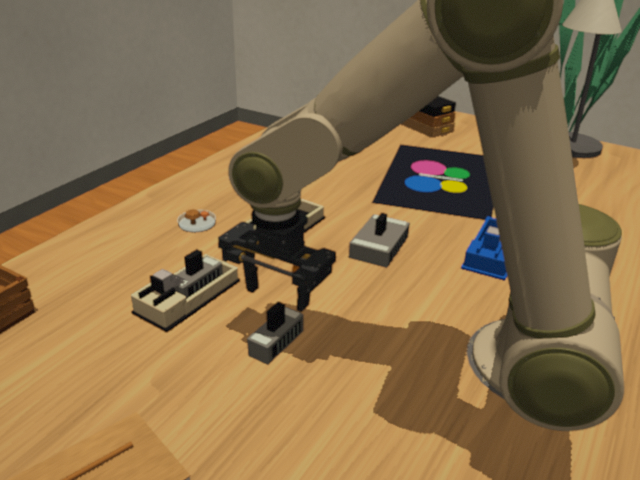

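The fingers, at about (250,275) and (303,292), straddle the tab at (277,317). I descend and close.

```bash
python3 -m jog '[[[0.05,0.02,0.9,0,-1],[0,0,0.9,0,-1],[0,0,0.6,0,-1],[0,0,0.23,0,-1],[0,0,0,0,-1]]]'
python3 -m jog '[[[0,0,0,0,0],[0,0,0,0,0.5],[0,0,0,0,1],[0,0,0,0,1],[0,0,0,0,1]]]' 50
python3 -m jog '[[[0,0,0,0,1],[0,0,0,0,1],[0,0,0,0,1],[0,0,0,0,1],[0,0,-0.25,0,1]]]'
python3 plan.py 410 197 60 1.571 1
```

```text
time_s: 6.1
ee_pos: [410.6, 197.4, 62.3]
eef_rot: [0.707, 0.707, 0.0, 0.0]
ft_force: [1.0, 0.7, 0.6]
gripper_width: 88.2
time_s: 6.72
ee_pos: [410.5, 197.4, 62.2]
eef_rot: [0.707, 0.707, 0.0, 0.0]
ft_force: [0.3, -0.7, 0.5]
gripper_width: 40.5
time_s: 7.35
ee_pos: [410.1, 197.4, 67.0]
eef_rot: [0.707, 0.707, -0.0, -0.0]
ft_force: [-0.2, -0.7, -1.3]
gripper_width: 15.9
t 7.35 pos [410.1 197.4  67. ] yaw 1.5698 tilt [-0.001 -0.    -1.   ] w 15.9
0 [np.float64(-0.02), np.float64(-0.01), np.float64(0.35)] -0.01
```

```bash
python3 -m jog '[[[0,0,-0.6,0,1],[0,0,-1,0,1],[0,0,-1,0,1],[0,0,-1,0,1],[0,0,-1,0,1]]]'
python3 - <<'E'
from h import *
for c in("top","side"): cv2.imwrite(f"pics/b_{c}.png",manip.capture(c)[:,:,::-1])
E
python3 plan.py 619.5 -173 170 1.522 
```

```text
time_s: 7.98
ee_pos: [410.4, 197.5, 160.6]
eef_rot: [0.707, 0.707, 0.0, 0.0]
ft_force: [0.1, -0.5, -1.3]
gripper_width: 15.5
t 8.07 pos [411.3 197.7 161.4] yaw 1.5699 tilt [ 0.004  0.001 -1.   ] w 15.3
0 [np.float64(-1.0), np.float64(0.56), np.float64(-0.02)] 0.48
1 [np.float64(-1.0), np.float64(0.63), np.float64(-0.02)] -0.0
2 [np.float64(-1.0), np.float64(0.63), np.float64(-0.02)] -0.0
3 [np.float64(-1.0), np.float64(0.63), np.float64(-0.02)] -0.0
4 [np.float64(-1.0), np.float64(0.63), np.float64(-0.03)] -0.0
5 [np.float64(-1.0), np.float64(0.63), np.float64(-0.02)] -0.0
6 [np.float64(-1.0), np.float64(0.63), np.float64(-0.03)] -0.0
7 [np.float64(-1.0), np.float64(0.63), np.float64(-0.02)] -0.0
8 [np.float64(-1.0), np.float64(0.63), np.float64(-0.03)] -0.0
9 [np.float64(-1.0), np.float64(0.63), np.float64(-0.02)] -0.0
10 [np.float64(-1.0), np.float64(0.63), np.float64(-0.03)] -0.0
11 [np.float64(-1.0), np.float64(0.63), np.float64(-0.02)] -0.0
12 [np.float64(-1.0), np.float64(0.62), np.float64(-0.03)] -0.0
13 [np.float64(-1.0), np.float64(0.63), np.float64(-0.02)] -0.0
14 [np.float64(-1.0), np.float64(0.62), np.float64(-0.03)] -0.0
15 [np.float64(-1.0), np.float64(0.63), np.float64(-0.02)] -0.0
16 [np.float64(-1.0), np.float64(0.62), np.float64(-0.03)] -0.0
17 [np.float64(-1.0), np.float64(0.63), np.float64(-0.02)] -0.0
18 [np.float64(-0.03), np.float64(0.02), np.float64(-0.0)] -0.0
```

View pics/b_side.png

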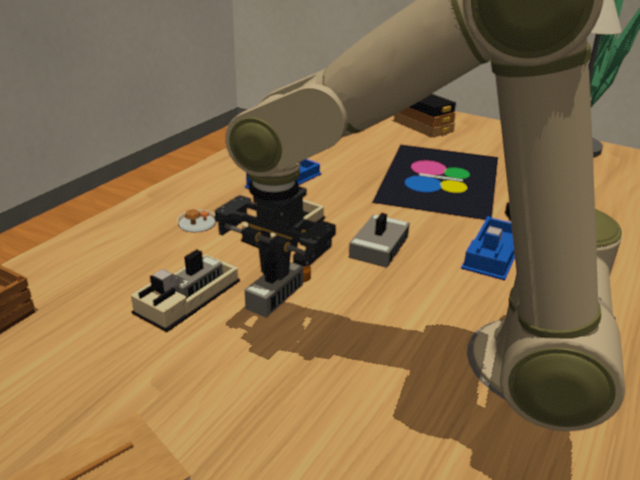

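Cassette held level at about (275,285). I move it over to the dock.

```bash
python3 -m jog '[[[-0.5,0.3,-0.3,0.48,1],[-1,0.63,-0.2,0,1],[-1,0.63,0,0,1],[-1,0.63,0,0,1],[-1,0.63,0,0,1]]]'
python3 -m jog '[[[-1,0.63,0,0,1],[-1,0.63,0,0,1],[-1,0.63,0,0,1],[-1,0.63,0,0,1],[-1,0.63,0,0,1]]]'
python3 -m jog '[[[-1,0.63,0,0,1],[-1,0.63,0,0,1],[-1,0.63,0,0,1],[-1,0.63,0,0,1],[-1,0.63,0,0,1]]]'
python3 plan.py 619.5 -173 165 1.522 
```

```text
time_s: 8.7
ee_pos: [463.1, 103.7, 168.6]
eef_rot: [0.725, 0.689, -0.0, -0.0]
ft_force: [-0.7, 0.2, -1.6]
gripper_width: 15.7
time_s: 9.32
ee_pos: [521.4, 0.7, 168.9]
eef_rot: [0.725, 0.689, -0.0, -0.0]
ft_force: [-0.4, 0.2, -2.2]
gripper_width: 15.8
time_s: 9.95
ee_pos: [579.5, -102.3, 168.9]
eef_rot: [0.724, 0.689, -0.0, -0.0]
ft_force: [1.0, 0.9, -2.0]
gripper_width: 15.2
t 9.95 pos [ 579.5 -102.3  168.9] yaw 1.5215 tilt [-0.  0. -1.] w 15.2
0 [np.float64(-1.0), np.float64(0.63), np.float64(0.06)] -0.0
1 [np.float64(-1.0), np.float64(0.63), np.float64(0.06)] -0.0
2 [np.float64(-1.0), np.float64(0.64), np.float64(0.05)] -0.0
3 [np.float64(-0.43), np.float64(0.27), np.float64(0.03)] -0.0
```

```bash
python3 -m jog '[[[-1,0.63,0,0,1],[-1,0.63,0,0,1],[-1,0.63,0,0,1],[-0.4,0.25,0,0,1],[0,0,0,0,1]]]'
python3 plan.py 619.5 -173 165 1.522
cat > chk.py <<'E'
from h import *
import sys
d=np.load("p.npz"); pd=d["pd"]
o=manip.get_obs(); p=o["ee_pos"]
pc=[p[0],p[1],float(sys.argv[2]) if len(sys.argv)>2 else -.048,p[2]-62.3]
for c,(x,y,w,h) in {"top":(280,130,130,90),"side":(210,130,150,140)}.items():
    k=5; im=cv2.resize(manip.capture(c)[y:y+h,x:x+w,::-1],None,fx=k,fy=k,interpolation=cv2.INTER_CUBIC)[:600,:800]
    off=np.array([x,y])-.5
    draw(c,im,place(CAS[0],pc),BE,(0,0,255),k,off)
    draw(c,im,place(box(-36,36,-67,67,8,34),pd),BE,(0,255,0),k,off)
    cv2.imwrite(f"pics/{sys.argv[1]}_{c}.png",im)
E
python3 chk.py c
```

```text
time_s: 10.58
ee_pos: [618.3, -171.2, 168.7]
eef_rot: [0.724, 0.689, -0.0, -0.0]
ft_force: [-0.2, 0.2, -2.1]
gripper_width: 15.7
t 10.57 pos [ 618.3 -171.2  168.7] yaw 1.5212 tilt [-0.001  0.    -1.   ] w 15.7
0 [np.float64(-0.08), np.float64(0.07), np.float64(0.19)] -0.01
```

View pics/c_top.png

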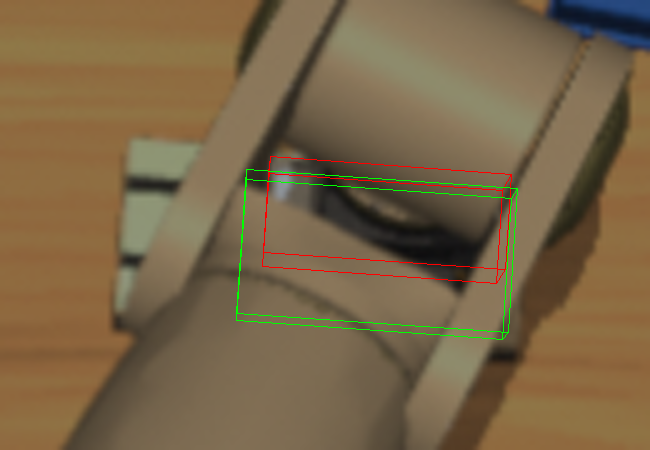

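View pics/c_side.png

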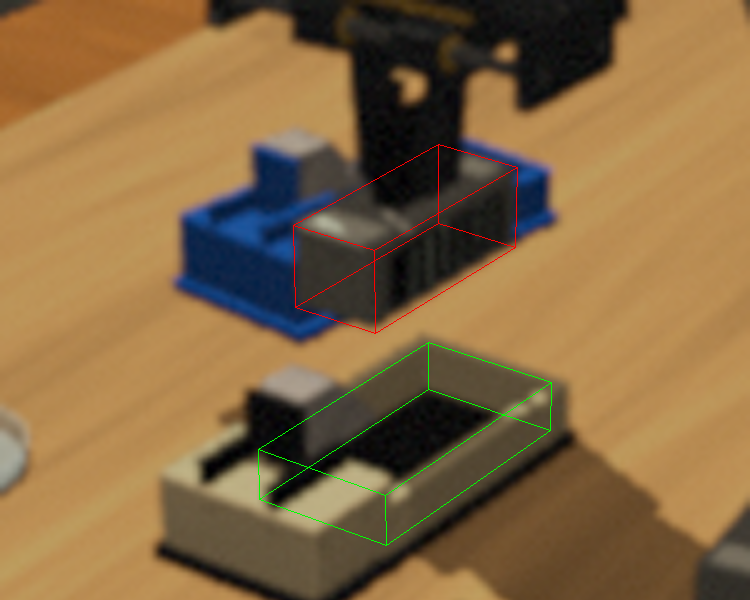

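```bash
python3 -m jog '[[[-0.08,0.06,0.5,0,1],[0,0,0.5,0,1],[0,0,0.5,0,1],[0,0,0.3,0,1],[0,0,0.2,0,1]]]' 60
python3 -m jog '[[[0,0,0.2,0,1],[0,0,0.2,0,1],[0,0,0.2,0,1],[0,0,0.2,0,1],[0,0,0.2,0,1]]]'
python3 plan.py 619.5 -173 70 1.522 1; python3 chk.py d
```

```text
time_s: 11.3
ee_pos: [619.6, -172.8, 129.2]
eef_rot: [0.724, 0.69, 0.0, 0.0]
ft_force: [-0.6, -0.8, 0.6]
gripper_width: 15.4
time_s: 11.92
ee_pos: [619.2, -172.5, 108.5]
eef_rot: [0.724, 0.69, -0.0, -0.0]
ft_force: [-0.0, -2.0, -1.6]
gripper_width: 15.7
t 11.93 pos [ 619.2 -172.5  108.5] yaw 1.5218 tilt [-0.001  0.    -1.   ] w 15.7
0 [np.float64(-0.01), np.float64(0.01), np.float64(1.0)] -0.0
```

View pics/d_side.png

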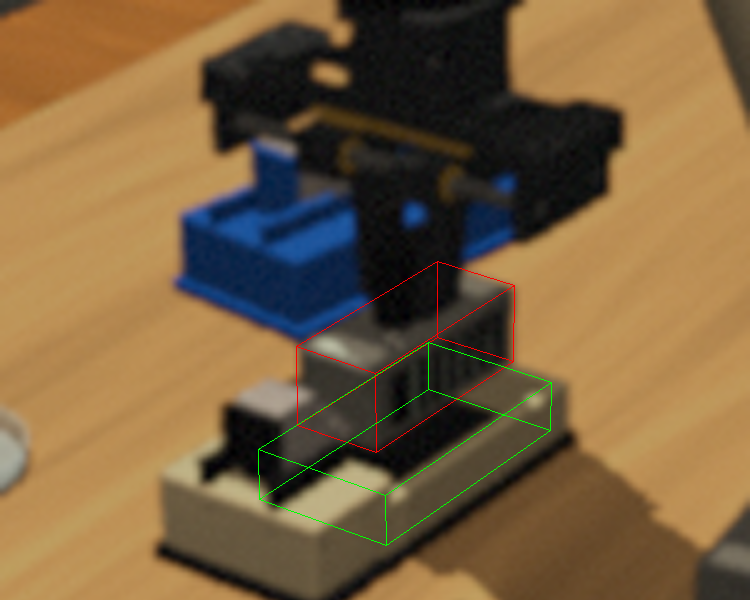

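The latch block has been pushed back from about (295,400) to (270,410), and the cassette still matches its model. I continue down.

```bash
python3 -m jog '[[[0,0,0.3,0,1],[0,0,0.3,0,1],[0,0,0.3,0,1],[0,0,0.3,0,1],[0,0,0.3,0,1]]]'
python3 -m jog '[[[0,0,0.1,0,1],[0,0,0.1,0,1],[0,0,0.05,0,1],[0,0,0.05,0,1],[0,0,0,0,1]]]'

```

```text
time_s: 12.65
ee_pos: [619.4, -172.5, 78.6]
eef_rot: [0.724, 0.69, -0.0, -0.0]
ft_force: [-0.3, -1.6, -0.8]
gripper_width: 15.3
time_s: 13.28
ee_pos: [619.4, -172.3, 73.1]
eef_rot: [0.724, 0.69, 0.0, -0.0]
ft_force: [-0.5, -0.5, -2.3]
gripper_width: 15.2
```

```bash
python3 -m jog '[[[0,0,0.05,0,1],[0,0,0.05,0,1],[0,0,0.05,0,1],[0,0,0,0,1],[0,0,0,0,1]]]'
python3 chk.py e

```

```text
time_s: 13.9
ee_pos: [619.4, -172.5, 70.1]
eef_rot: [0.724, 0.69, -0.0, -0.0]
ft_force: [0.3, -0.8, -2.5]
gripper_width: 15.5
```

View pics/e_side.png

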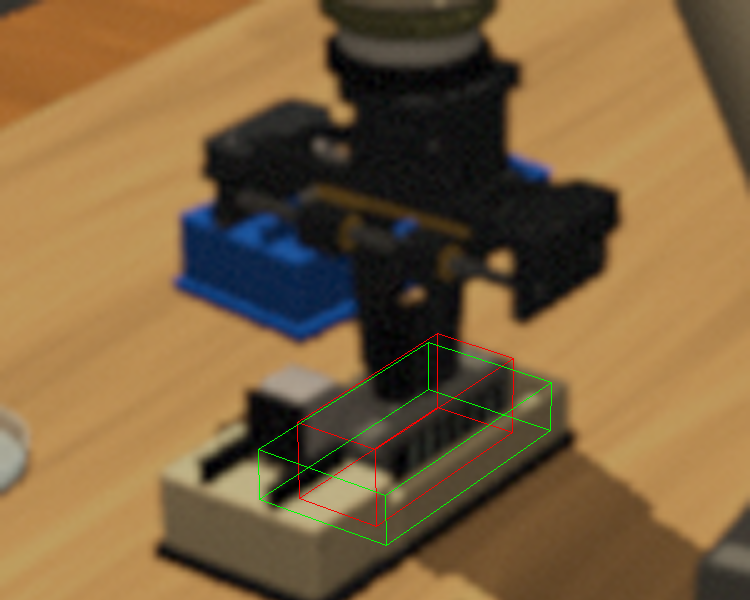

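The latch is back at its original spot, about (297,385). The force shows only the cassette's weight, so I press on until the floor is felt.

```bash
python3 -m jog '[[[0,0,0.05,0,1],[0,0,0.05,0,1],[0,0,0,0,1],[0,0,0,0,1],[0,0,0,0,1]]]'

```

```text
time_s: 14.62
ee_pos: [619.8, -172.6, 69.9]
eef_rot: [0.724, 0.69, 0.0, 0.001]
ft_force: [-3.8, 3.0, 11.8]
gripper_width: 15.6
```

```bash
python3 -m jog '[[[0,0,0,0,0.6],[0,0,0,0,0.3],[0,0,0,0,0],[0,0,0,0,0],[0,0,0,0,0]]]'
python3 -m jog '[[[0,0,-0.2,0,0],[0,0,-0.5,0,0],[0,0,-1,0,0],[0,0,-1,0,0],[0,0,-1,0,0]]]'
python3 -m jog '[[[0,0,-1,0,0],[0,1,-1,0,0],[0,-1,-1,0,0],[-1,-1,-1,0,0],[-1,-1,0,0,0]]]'
python3 -m jog '[[[-1,-1,0,0,0],[-1,-1,0,0,0],[-1,-1,0,0,0],[-1,-1,0,0,0],[-1,-1,0,0,0]]]'
python3 -m jog '[[[-1,-1,0,0,0],[-1,-1,0,0,0],[-1,-1,0,0,0],[-1,-1,0,0,0],[-1,-1,0,0,0]]]'
cat > v.py <<'E'
from h import *
import sys
pd=np.load("p.npz")["pd"]
cs=CAS
ims={c:manip.capture(c) for c in("top","side")}
for c,(x,y,w,h,k) in {"top":(295,145,100,70,8),"side":(225,175,110,80,7)}.items():
    im=cv2.resize(ims[c][y:y+h,x:x+w,::-1],None,fx=k,fy=k,interpolation=cv2.INTER_CUBIC)
    cv2.imwrite(f"pics/{sys.argv[1]}_{c}.png",im)
cv2.imwrite(f"pics/{sys.argv[1]}_full.png",ims["top"][:,:,::-1])
E
python3 v.py f
```

```text
time_s: 15.25
ee_pos: [619.4, -172.6, 68.1]
eef_rot: [0.724, 0.69, -0.0, 0.0]
ft_force: [0.4, 0.2, -0.2]
gripper_width: 44.1
time_s: 15.88
ee_pos: [619.5, -172.6, 143.7]
eef_rot: [0.724, 0.69, 0.0, 0.0]
ft_force: [-0.0, -0.4, 0.3]
gripper_width: 43.8
time_s: 16.5
ee_pos: [577.4, -211.1, 224.7]
eef_rot: [0.724, 0.69, 0.001, 0.002]
ft_force: [1.1, -1.0, -0.2]
gripper_width: 43.6
time_s: 17.12
ee_pos: [472.1, -306.1, 223.0]
eef_rot: [0.724, 0.69, 0.0, 0.001]
ft_force: [1.0, 0.0, 0.4]
gripper_width: 43.9
time_s: 17.75
ee_pos: [367.3, -401.1, 223.0]
eef_rot: [0.724, 0.69, -0.0, 0.001]
ft_force: [-0.4, 0.1, 0.6]
gripper_width: 44.0
```

View pics/f_full.png

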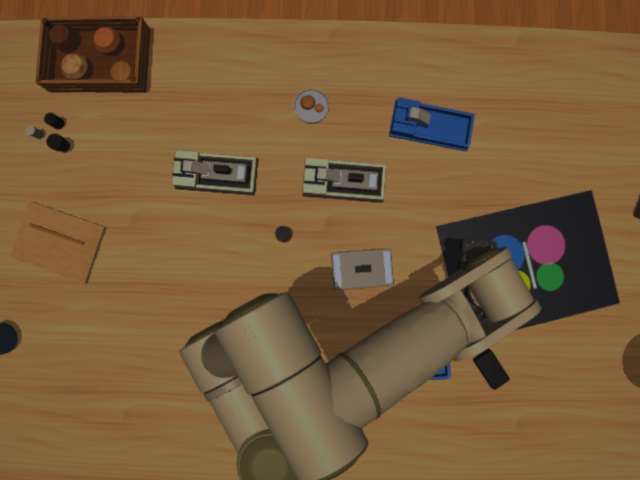

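View pics/f_side.png

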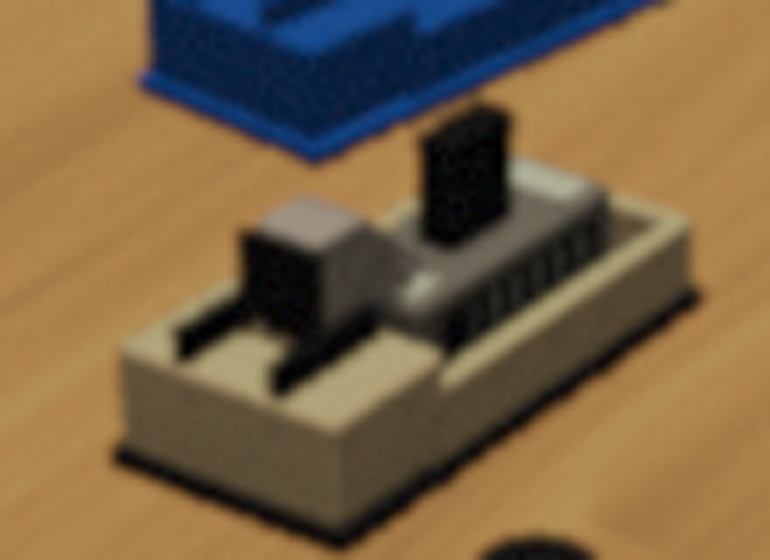

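View pics/f_top.png

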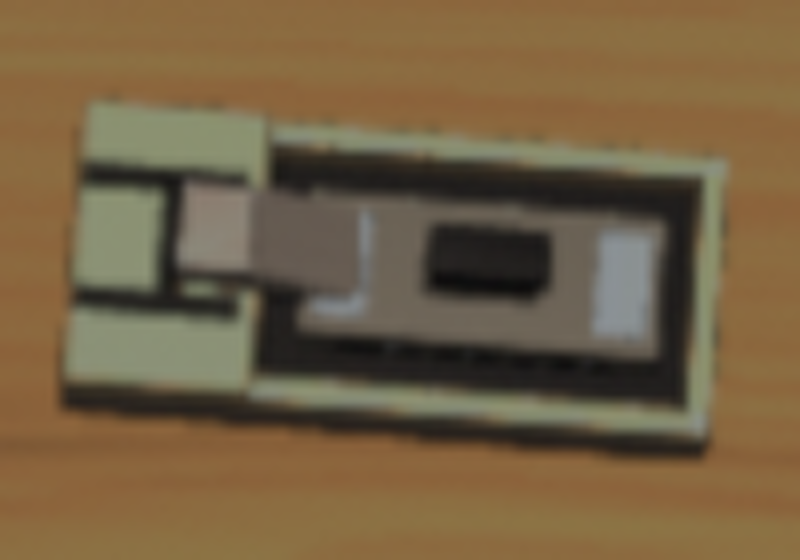

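```bash
python3 -m jog '[[[0,0,0,0,0],[0,0,0,0,0],[0,0,0,0,0],[0,0,0,0,0],[0,0,0,0,0]]]'
python3 -c "
from workcell import manip
print(manip.job_done())"
```

```text
time_s: 18.48
ee_pos: [368.1, -400.4, 222.1]
eef_rot: [0.724, 0.69, 0.0, -0.0]
ft_force: [0.2, 0.3, 0.0]
gripper_width: 44.0
the job is handed in; nothing more can be done
None
```

The small cassette is in the empty cream dock, pressed down past the latch, and I handed the job in at about 18.5 s. I gripped it by its tab, carried it over the dock and pressed it down. The measured wrist force rose to about 12 N at a height of about 70 mm, which matches the cassette sitting flat on the dock floor. I then let go and backed the arm well clear.

- **Seating:** the last top and side pictures show the cassette level in the bay. Its height looks the same as the one in the filled dock.
- **Latch:** the nose is back where it started and lies over the cassette's end.
- **Everything else:** in the top picture the large cassette, jar and filled dock stand where they were. One blue look-alike is also unmoved; the arm covers most of the other, and I never worked near it.

My first automatic fit of the dock disagreed between the two cameras, by about 0.04 rad in its angle. I measured it again from its corners, and the cameras then agreed to within about 2 mm and 0.01 rad, well inside the play of the bay. No other check failed.

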